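Back the strip feeder off one notch

TASK

The strip feeder has fed its aluminium strip one notch too far. With a fingertip, swing the red-knobbed pawl up out of the ratchet wheel and over to its rest, push the star handle's yellow ball back (to the left, toward the pawl's pivot) by one tooth of the wheel, and swing the pawl back down so that it sits home in the next tooth gap. Only push, gently: grip nothing, and leave the other things on the table where they lie.

Things in the scene. Friction and masses are not known exactly. Their poses are not given: they have to be found in the camera images.
- strip_feeder: Blue bench feeder, fixed; place and yaw vary. Origin: on the table under the wheel's axle. x points away from the robot along the axle, y to the left in the wheel's plane, z up. Base plate 150 (x) x 260 (y) x 12 mm. The steel ratchet wheel (12 teeth, 124 mm across, 12 mm thick, at feeder x = 0) turns on an axle 110 mm above the table. No fixed part is higher than 140 mm above the table.
- yellow_ball (a point): Centre of the yellow ball (22 mm across) on the upper spoke (9 mm rod) of the four-spoke star handle, fixed to the wheel: 88 mm from the axle, about 195 mm above the table, at feeder x = -49 mm (nearer the robot than wheel and pawl). The other balls are black. The spoke leans about 12 degrees right of upright (feeder -y) at the start, 15 degrees left (+y) one notch back. Moves with the wheel.
- wheel_axle (a point): Point on the wheel's axle in the plane of the star handle (feeder x = -49 mm, y = 0), 110 mm above the table; the yellow ball circles about it.
- red_knob (a point): Centre of the red ball knob (22 mm across) on the pawl's finger stem, a 9 mm rod; 80 mm from the pivot, at feeder x = 0. With the pawl down the stem leans 23 degrees to the right of upright (feeder -y), the knob 200 mm above the table; lifted, it swings to the left (feeder +y), and at the stop leans 34 degrees to the left, the knob 192 mm up. Moves with the pawl.
- pawl_pivot (a point): Axis of the pawl's pivot, parallel to the axle: at feeder x = 0, 90 mm left of the axle (feeder +y), 126 mm above the table. With the pawl down its red arm runs from here to the right, rising 28 degrees, 70 mm to its nose in the teeth; the arm's top is at most 168 mm above the table.
- wheel (a joint): Angle of wheel and handle, rad. 0: a tooth face touches the seated pawl's nose; positive: forward (top to the right, feeder -y); negative: backward (top to the left). Starts at 0.02 to 0.09. Teeth are 0.524 apart: one notch back the next face meets the pawl at -0.524, and about 0.15 short of that the pawl still sits home. Needs about 1.2 N at the ball, stays where left. A seated pawl blocks it backward.
- pawl (a joint): Angle of the pawl, rad. 0: down, nose home in a tooth gap; grows as the knob swings left and the nose lifts; 1.0: at its stop. The nose clears the teeth above 0.25. It topples by its weight: let go below about 0.3 it falls onto the wheel, above about 0.6 it falls back to the stop and stays. Under 1 N at the knob. Lying on a tooth's sloping back it reads up to 0.2.
- screwdriver_yellow: Bystander, leave alone: yellow screwdriver, 230 mm long, lying on the table.
- tape_roll: Bystander, leave alone: roll of masking tape, 104 mm across, 25 mm high.
- sanding_block: Bystander, leave alone: dark foam sanding block, 67 x 99 x 24 mm.
- spring_clamp_2: Bystander, leave alone: black and orange spring clamp, 108 mm long, 22 mm high.
- rivet_tin: Bystander, leave alone: round blue tin with cream lid, 70 mm across, 44 mm high, standing near the feeder.
- alu_block: Bystander, leave alone: bare aluminium block, 50 x 70 x 25 mm.
- marker_black: Bystander, leave alone: black marker pen, 130 mm long, 18 mm high, lying before the feeder.
- led_module: Bystander, leave alone: small white LED module, 93 x 19 x 13 mm, lying before the feeder.

How it is judged (in metres and radians):
On the way, in this order (a step that is already met when the one before it is completed fails the run):
1. the pawl is swung up out of the teeth and over to its rest while the wheel is still at its first notch (value of joint pawl above 0.85 rad and value of joint wheel above -0.15 rad), for 0.1 s.
2. the wheel has been pushed back one notch (value of joint wheel between -0.57 and -0.25 rad), for 0.2 s.
At the end, for the whole second after the job is handed in: The wheel rests one notch back, between -0.57 and -0.25 rad (tooth face against the pawl at -0.524, the rest is play), and the pawl sits in that gap, its joint below 0.09 rad; wheel at rest (all of step 2 and value of joint pawl below 0.09 rad and velocity of joint wheel between -0.05 and 0.05 rad/s); the robot touches nothing.
It fails at once if the wheel was fed forward by nearly another notch (value of joint wheel above 0.45 rad).
It fails at once if the wheel was turned back two notches (value of joint wheel below -1 rad).
It fails at once if the handle was gripped or forced (over 35 N) (contact force between the fingers and wheel above 35 N).
It fails at once if the pawl was gripped or forced (over 35 N) (contact force between the fingers and pawl above 35 N).
It fails at once if a bystander was moved more than 20 mm or lifted (distance of any of screwdriver_yellow, tape_roll, sanding_block, spring_clamp_2, rivet_tin, alu_block, marker_black, led_module from where it was at the start of the episode above 0.02 m).
It also fails if it takes over 51 s, if anything falls off the work surface, if the arm or the gripper's body presses on something with over 40 N, if the wrist force passes 120 N, or if a joint passes its speed limit or range.

ROBOT

A 6-joint arm with a two-finger parallel gripper is mounted at the origin on a cart in front of the work surface, level with it; the furniture and walls round the work are solid. World frame = base frame: x ahead of the robot, y to its left, z up, the work surface at z = 0. Lengths are in m, angles in degrees, forces in N, time in s.
With the tool pointing down it reaches from about 0.4 to 0.825 m from the base axis. Payload 7 kg.
Tool frame: the origin (TCP) lies on the centre line of the jaws, within the pads' length; the fingertips stand 17 mm ahead of it and the grasp point (between the pads) lies 2 mm behind it; y points along the fingers, z is the direction in which the jaws open and shut, and the axes are right-handed (so a half turn about y gives the same grasp; the last joint's range is limited). The gripper opens to 88 mm and grips with 3 to 60 N. Pads are 19 mm wide; open, the fingers measure 130 mm over their backs; the gripper's body (78 mm by 193 mm) begins 47 mm behind the grasp point.
Start: joints at [85.606, 20.546, 0.682, 0, -70.136, -16.507], TCP at [0.241, 0.631, 0.244] pointing down, gripper open.
Joint ranges: [-176.03, 176.03], [-82.01, 121.73], [-58.28, 71.71], [-173.87, 95.51], [-174.79, -0.11], [-173.66, 173.66]. Speed limits (degrees/s): [136.94, 136.94, 172.46, 180, 180, 180].

INTERFACE

Orientations are given as [roll, pitch, yaw] about the fixed x, y, z axes, in that order (R = Rz(yaw) Ry(pitch) Rx(roll)).
In Python, from plant import r, capture, camera_info gives the robot as it stands. The module is installed in compiled form; this text tells all that it offers.
- The arm moves only by the tool apply_moves, never from a script. Its argument "deltas" is a list of rows, each an object of numbers: "tx", "ty", "tz": the shift along the tool's x, y, z in m; "turn": the turn about the tool's y in rad; "gripper": the finger opening in m, from 0 to 0.0876. A call has 1 to 5 rows; each row is the pose to reach, as a shift and turn from the pose commanded when the call began, along the tool's axes at that moment; what a row does not reach only later rows make up. A row lasts 1/10 s, in which the tool goes at most 50 mm and 8.59 degrees, less where a joint would pass 70% of its speed; a pose out of reach is approached as far as the arm can. A call with a gripper value outside its range is refused whole. The fingers move at their own pace and stop on an object; "newtons" is the grip in N (left out, the last holds). Time passes only in rows, so rows that repeat a pose let the fingers close. It gives the time, the measured TCP pose, the force and the opening at its end, in the units of the state.
- r.get_state(): the state, without advancing time (a new reading comes with each control period).
- capture(name): name is "side" or "top"; returns (picture, depth): 480x640x3 uint8, red, green, blue; 480x640 float32, m along the optical axis (not along the pixel's ray), 0 where there is no reading.
- camera_info(name): a dict with "K" (3x3 intrinsics, pixels), "eye" and "orientation" of the camera in the world. Camera axes: x right, y up, looking along -z (the intrinsics and any distortion apply to the point x, -y, -z); pixel columns grow to the right and rows downward; lengths in m; the calibration is good to about 2 mm. A picture is of the moment at which its call begins. camera_info takes no time and is no camera call.
- r.close_job(): hands the job in, once; it reports no verdict.
The state is a dict: "time_s": time; "joints": joint angles; "qd": joint speeds; "joint_torque": joint torques, N m; "tcp_pos": TCP position; "eef_rot": TCP orientation; "contact_force": force on the tool from outside, world axes, zero at the start; "moment": the same for the moment, N m; "gripper_width": finger opening in m.
Only numpy, scipy, OpenCV 4.12 (cv2) and the standard library are available. Lean on these libraries where they do the work, as an engineer would, in place of code of your own. Each camera call takes 0.05 s, during which the arm holds its last target.

## Working session

There is one attempt and no reset: what is moved stays moved. The work goes in short steps, Python scripts to look and compute and a tool call to move; the robot and the scene stay as the last step left them, time stands still between calls to the robot, and variables do not carry over. Pictures are saved under pics/ and viewed, and the job is handed in when it is done.

Besides the shell and the picture viewer there is one more tool, called after "Emit:" by a JSON object that holds its "op" and its "data". apply_moves: Moves the arm, as the interface text tells. Its arguments: {"type":"object","properties":{"deltas":{"type":"array","items":{"type":"object","properties":{"tx":{"type":"number"},"ty":{"type":"number"},"tz":{"type":"number"},"turn":{"type":"number"},"gripper":{"type":"number"}}}},"newtons":{"type":"number"}},"required":["deltas"]}

```bash
mkdir -p pics; cat > h.py <<'E'
import numpy as np, cv2
from plant import r, capture, camera_info
from scipy.spatial.transform import Rotation as R
def cam(name):
    c=camera_info(name); return c
E
python3 - <<'E'
from h import *
for n in("side","top"):
    c=camera_info(n); print(n,c)
    p,d=capture(n); np.savez(f"{n}0.npz",p=p,d=d); cv2.imwrite(f"pics/{n}0.png",p[:,:,::-1])
print(r.get_state())
E
```

```text
side {'K': array([[519.89349574,   0.        , 326.33888217],
       [  0.        , 519.89349574, 240.38032638],
       [  0.        ,   0.        ,   1.        ]]), 'eye': array([ 0.11146581, -1.28327921,  0.80767021]), 'orientation': array([ 63.72956634,  -0.68872477, -19.87647991])}
top {'K': array([[474.2897724 ,   0.        , 315.27019583],
       [  0.        , 474.2897724 , 236.65976217],
       [  0.        ,   0.        ,   1.        ]]), 'eye': array([ 0.35632641, -0.00962022,  1.33486227]), 'orientation': array([ 10.82430729,  -0.29119821, -90.65704335])}
{'time_s': 0.1, 'joints': array([ 8.56052015e+01,  2.05866143e+01,  6.40088480e-01, -1.83941042e-02,
       -7.01347687e+01, -1.65083498e+01]), 'qd': array([-0.07620799, -0.13235037,  0.06833259,  0.08133661,  0.08447733,
       -0.02020705]), 'joint_torque': array([-1.26410407e-03, -5.84162486e+01,  2.93748969e+01,  7.01526403e+00,
        1.01389509e-02, -6.01356601e-05]), 'tcp_pos': array([0.24069009, 0.63020165, 0.24273047]), 'eef_rot': array([-8.99171424e+01,  6.52260197e-03,  1.59090594e+02]), 'contact_force': array([-0.1883979 , -0.63441463,  0.76287697]), 'moment': array([-0.01528205,  0.0365664 , -0.00046078]), 'gripper_width': 0.08769388656158768}
```

View pics/side0.png

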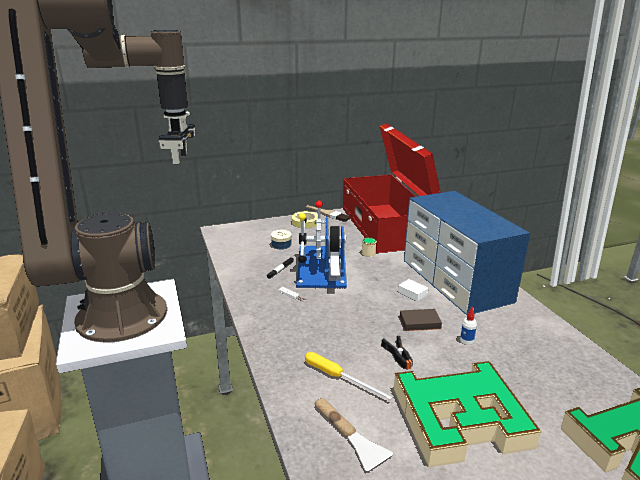

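View pics/top0.png

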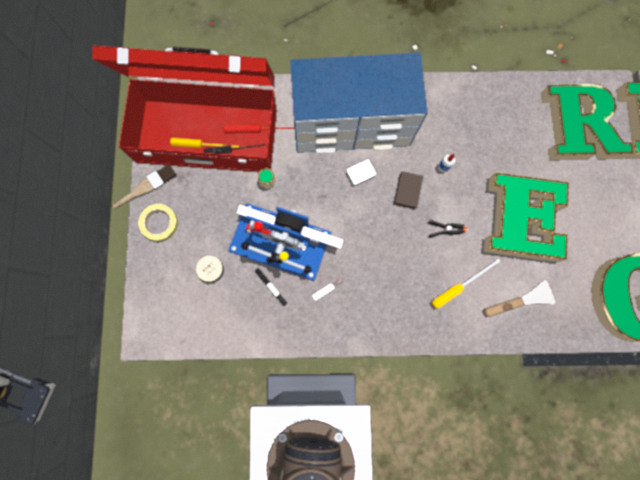

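```bash
python3 - <<'E'
from h import *
p=np.load("side0.npz")['p'];q=np.load("top0.npz")['p']
a=cv2.resize(p[190:310,250:380],None,fx=6,fy=5,interpolation=cv2.INTER_CUBIC)
a=cv2.resize(p[195:300,260:370],None,fx=5.5,fy=5.5,interpolation=cv2.INTER_CUBIC)
b=cv2.resize(q[190:310,190:360],None,fx=4.7,fy=4.7,interpolation=cv2.INTER_CUBIC)
cv2.imwrite("pics/s0c.png",a[:,:,::-1]);cv2.imwrite("pics/t0c.png",b[:,:,::-1]); print(a.shape,b.shape)
E
```

```text
(578, 605, 3) (564, 799, 3)
```

View pics/s0c.png

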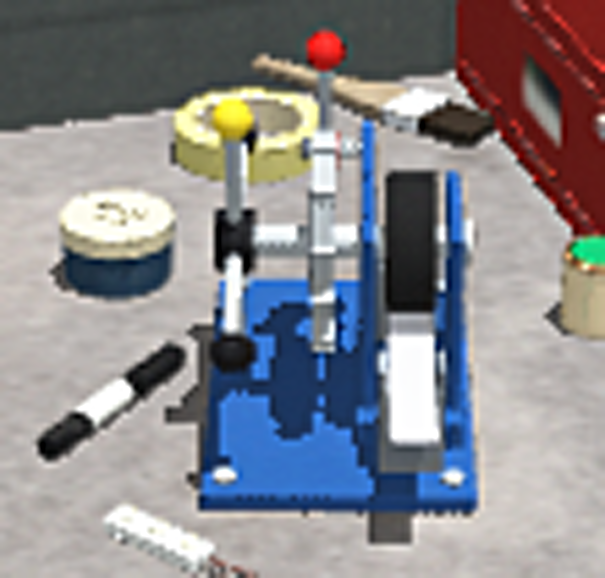

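View pics/t0c.png

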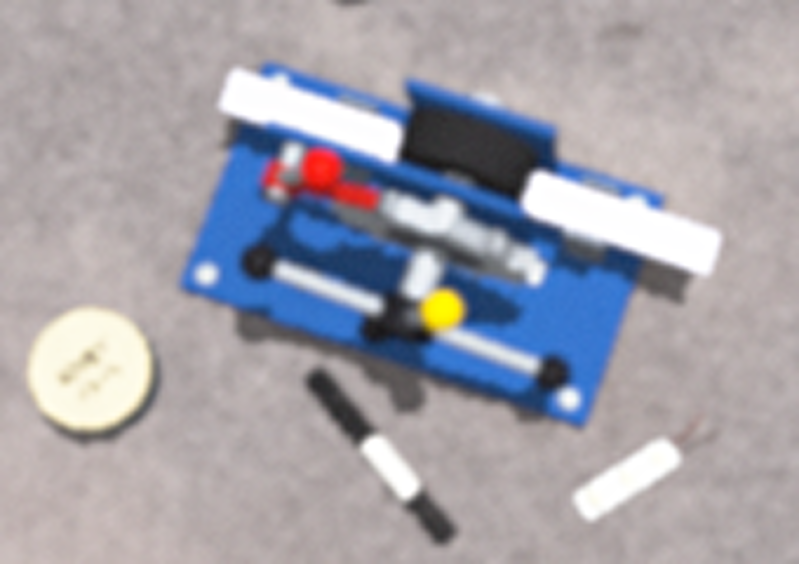

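```bash
cat >> h.py <<'E'
def ray(n,uv):
    c=camera_info(n);K=c['K'];Rm=R.from_euler('xyz',c['orientation'],degrees=True).as_matrix()
    d=np.array([(uv[0]-K[0,2])/K[0,0],-(uv[1]-K[1,2])/K[1,1],-1.0])
    return np.array(c['eye']),Rm@d
def atz(n,uv,z):
    e,d=ray(n,uv); return e+d*(z-e[2])/d[2]
def tri(a,b):
    e1,d1=ray("top",a);e2,d2=ray("side",b)
    s=np.linalg.lstsq(np.c_[d1,-d2],e2-e1,rcond=None)[0]
    p=e1+s[0]*d1;q=e2+s[1]*d2
    return (p+q)/2,np.linalg.norm(p-q)
def proj(n,P):
    c=camera_info(n);K=c['K'];Rm=R.from_euler('xyz',c['orientation'],degrees=True).as_matrix()
    v=Rm.T@(np.array(P)-c['eye']); return np.array([K[0,2]+K[0,0]*v[0]/-v[2],K[1,2]-K[1,1]*v[1]/-v[2]])
def blob(img,c,rad,kind):
    h=cv2.cvtColor(img,cv2.COLOR_RGB2HSV).astype(int);H,S,V=h[...,0],h[...,1],h[...,2]
    m=((H<6)|(H>174))&(S>170)&(V>110) if kind=='r' else (H>20)&(H<33)&(S>170)&(V>120)
    yy,xx=np.mgrid[:480,:640]; m&=np.hypot(xx-c[0],yy-c[1])<rad
    return np.array([xx[m].mean(),yy[m].mean()]),m.sum()
E
python3 - <<'E'
from h import *
s=np.load("side0.npz");t=np.load("top0.npz")
o={}
for k,ct,cs in(('r',(258.5,226.2),(319,204)),('y',(284.3,256.2),(302.5,216.6))):
    a,na=blob(t['p'],ct,6 if k=='y' else 4.6,k);b,nb=blob(s['p'],cs,6,k)
    P,e=tri(a,b);print(k,a,na,b,nb,P,e, atz("top",a,.2 if k=='r' else .195),atz("side",b,.2 if k=='r' else .195))
    print(t['d'][int(ct[1]),int(ct[0])])
for uv in((183,288),(583,425),(662,192),(265,65)):
    print(atz("top",(190+uv[0]/4.7,190+uv[1]/4.7),.012))
E
```

```text
r [258.30508475 226.44067797] 59 [318.66666667 203.77777778] 36 [0.60103622 0.12102205 0.1990981 ] 0.0014431213018579738 [0.60012939 0.12108853 0.2       ] [0.60109708 0.11904678 0.2       ]
1.1499056
y [283.36538462 255.73076923] 52 [301.71794872 216.1025641 ] 39 [0.52803701 0.06021586 0.19308906] 0.00025608333416344685 [0.52787514 0.06006948 0.195     ] [0.52660765 0.05603261 0.195     ]
1.1453972
[0.56975305 0.22472654 0.012     ]
[ 0.48487345 -0.01439225  0.012     ]
[ 0.62553652 -0.06379127  0.012     ]
[0.70735596 0.17773812 0.012     ]
```

```bash
python3 - <<'E'
from h import *
L=atz("top",(190+260/4.7,190+262/4.7),.128);Rr=atz("top",(190+552/4.7,190+373/4.7),.092)
print(L,Rr,(L+Rr)/2,np.linalg.norm(L-Rr)); d=L-Rr; yaw=np.degrees(np.arctan2(-d[0],d[1]));print("yaw",yaw)
# fit pose with red, yellow, axle pts
from scipy.optimize import least_squares
lean=np.radians(12)
M=np.array([[0,.090-.08*np.sin(np.radians(23))],[-.049,-.088*np.sin(lean)],[-.049,.088*np.cos(lean)],[-.049,-.088*np.cos(lean)]])
W=np.array([[.6010,.1210],[.5280,.0602],L[:2],Rr[:2]])
def f(v):
    c,s=np.cos(v[2]),np.sin(v[2]); return ((M@np.array([[c,s],[-s,c]])+v[:2])-W).ravel()
q=least_squares(f,[.59,.08,-.33]);print(q.x[:2],np.degrees(q.x[2]));print(q.fun.reshape(-1,2)*1000)
yd=d[:2]/np.linalg.norm(d[:2]); print("hub",(L+Rr)[:2]/2)
E
```

```text
[0.56503408 0.16228966 0.128     ] [0.50643335 0.00294208 0.092     ] [0.53573372 0.08261587 0.11      ] 0.17355603025115043
yaw -20.191204514578477
[0.58125301 0.0646229 ] -19.842066630583187
[[ 0.19155513 -1.12296303]
 [ 0.95178263  3.84489189]
 [-0.65503584 -0.06800003]
 [-0.4883015  -2.65392914]]
hub [0.53573372 0.08261587]
```

```bash
cat >> h.py <<'E'
O=np.array([.5813,.0646]);YAW=np.radians(-19.7)
FX=np.array([np.cos(YAW),np.sin(YAW)]);FY=np.array([-np.sin(YAW),np.cos(YAW)])
def f2w(x,y,z): return np.r_[O+x*FX+y*FY,z]
def w2f(P): d=np.array(P)[:2]-O; return np.r_[d@FX,d@FY,P[2]]
def rel(*pts):
    s=r.get_state(); Rm=R.from_euler('xyz',s['eef_rot'],degrees=True).as_matrix()
    print("t",round(s['time_s'],2),"tcp feeder",w2f(s['tcp_pos']).round(4),"w",s['tcp_pos'].round(4),"rot",s['eef_rot'].round(2),"F",s['contact_force'].round(2),"g",round(s['gripper_width'],4))
    for p in pts: print(p,"->",(Rm.T@(f2w(*p)-s['tcp_pos'])).round(4))
E
python3 -c "
from h import *
rel((0,0,.29),(0,0,.26),(0,0,.205))"
```

```text
t 0.1 tcp feeder [-0.5113  0.4177  0.2427] w [0.2407 0.6302 0.2427] rot [-8.9920e+01  1.0000e-02  1.5909e+02] F [-0.19 -0.63  0.76] g 0.0877
(0, 0, 0.29) -> [-0.52   -0.0466  0.4069]
(0, 0, 0.26) -> [-0.52   -0.0166  0.4068]
(0, 0, 0.205) -> [-0.52    0.0384  0.4067]
```

Emit:
{"op": "apply_moves", "data": {"deltas": [{"tx":0,"ty":-0.05,"tz":0,"gripper":0},{"tx":-0.04,"ty":-0.05,"tz":0.03,"gripper":0},{"tx":-0.08,"ty":-0.05,"tz":0.06,"gripper":0},{"tx":-0.12,"ty":-0.05,"tz":0.09,"gripper":0},{"tx":-0.16,"ty":-0.05,"tz":0.12,"gripper":0}], "newtons": 10}}

```text
invalid input at $.deltas[0]: expected keys tx, ty, tz, turn, gripper
```

Emit:
{"op": "apply_moves", "data": {"deltas": [{"tx":-0.04,"tz":0.03},{"tx":-0.08,"tz":0.06},{"tx":-0.12,"tz":0.09},{"tx":-0.16,"tz":0.12},{"tx":-0.2,"tz":0.15}]}}

```text
invalid input at $.deltas[0]: expected keys tx, ty, tz, turn, gripper
```

Emit:
{"op": "apply_moves", "data": {"deltas": [{"tx":0,"ty":-0.05,"tz":0,"turn":0,"gripper":0},{"tx":-0.04,"ty":-0.05,"tz":0.03,"turn":0,"gripper":0},{"tx":-0.08,"ty":-0.05,"tz":0.06,"turn":0,"gripper":0},{"tx":-0.12,"ty":-0.05,"tz":0.09,"turn":0,"gripper":0},{"tx":-0.16,"ty":-0.05,"tz":0.12,"turn":0,"gripper":0}], "newtons": 10}}

```text
time_s: 0.6
tcp_pos: [0.348, 0.4595, 0.2933]
eef_rot: [-90.0, -0.0, 159.1]
contact_force: [2.2, 0.1, 0.3]
gripper_width: 0.0533
```

Emit:
{"op": "apply_moves", "data": {"deltas": [{"tx":-0.04,"ty":0,"tz":0.03,"turn":0,"gripper":0},{"tx":-0.08,"ty":0,"tz":0.06,"turn":0,"gripper":0},{"tx":-0.12,"ty":0,"tz":0.09,"turn":0,"gripper":0},{"tx":-0.16,"ty":0,"tz":0.12,"turn":0,"gripper":0},{"tx":-0.2,"ty":0,"tz":0.15,"turn":0,"gripper":0}]}}

```text
time_s: 1.1
tcp_pos: [0.4813, 0.248, 0.2935]
eef_rot: [-90.0, -0.0, 159.1]
contact_force: [1.2, 0.6, -0.3]
gripper_width: 0.0129
```

```bash
python3 -c "
from h import *
rel((0,0,.29),(0,0,.26),(0,0,.205))"
```

```text
t 1.1 tcp feeder [-0.156   0.1389  0.2935] w [0.4813 0.248  0.2935] rot [-9.0000e+01 -1.0000e-02  1.5912e+02] F [ 1.19  0.57 -0.31] g 0.0129
(0, 0, 0.29) -> [-0.1588  0.0035  0.1357]
(0, 0, 0.26) -> [-0.1588  0.0335  0.1357]
(0, 0, 0.205) -> [-0.1588  0.0885  0.1357]
```

Emit:
{"op": "apply_moves", "data": {"deltas": [{"tx":-0.04,"ty":0,"tz":0.035,"turn":0,"gripper":0},{"tx":-0.08,"ty":0,"tz":0.07,"turn":0,"gripper":0},{"tx":-0.12,"ty":0,"tz":0.105,"turn":0,"gripper":0},{"tx":-0.159,"ty":0,"tz":0.136,"turn":0,"gripper":0},{"tx":-0.159,"ty":0.02,"tz":0.136,"turn":0,"gripper":0}]}}

```text
time_s: 1.6
tcp_pos: [0.5836, 0.0622, 0.2752]
eef_rot: [-90.1, 0.2, 158.9]
contact_force: [0.2, 1.1, -0.8]
gripper_width: 0.001
```

```bash
python3 - <<'E'
from h import *
s,_=capture("side");t,_=capture("top")
a=cv2.resize(s[130:300,240:400],None,fx=3.5,fy=3.5,interpolation=cv2.INTER_CUBIC)
cv2.imwrite("pics/s1.png",a[:,:,::-1]);cv2.imwrite("pics/t1.png",cv2.resize(t[150:310,190:380],None,fx=3,fy=3)[:,:,::-1])
rel((0,0,.205))
E
```

```text
t 1.7 tcp feeder [-0.001  -0.0011  0.2704] w [0.58   0.0639 0.2704] rot [-89.83  -0.25 158.88] F [-0.36 -0.03 -0.43] g 0.0009
(0, 0, 0.205) -> [-0.0012  0.0654 -0.0014]
```

View pics/s1.png

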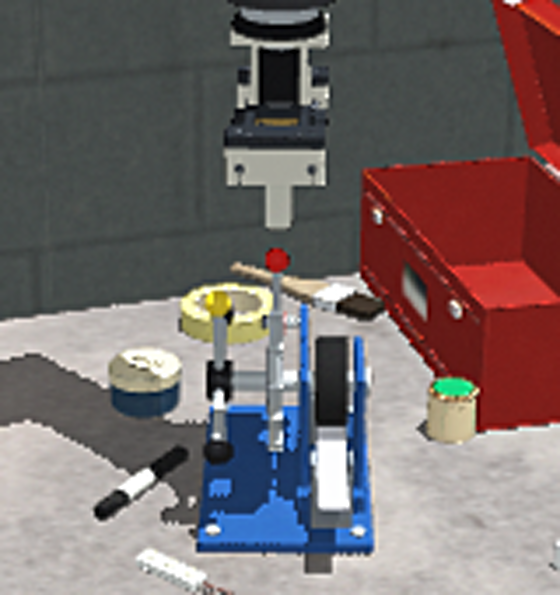

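View pics/t1.png

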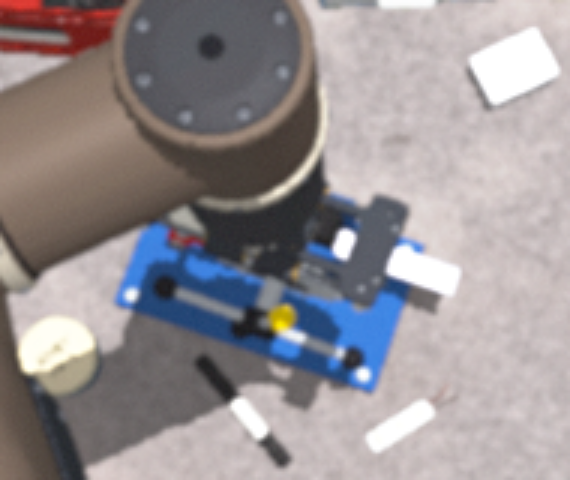

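Emit:
{"op": "apply_moves", "data": {"deltas": [{"tx":0,"ty":0.02,"tz":0.0,"turn":0,"gripper":0},{"tx":0,"ty":0.04,"tz":0.0,"turn":0,"gripper":0},{"tx":0,"ty":0.06,"tz":0.0,"turn":0,"gripper":0},{"tx":0,"ty":0.066,"tz":0.0,"turn":0,"gripper":0},{"tx":0,"ty":0.066,"tz":0,"turn":0,"gripper":0}]}}

```text
time_s: 2.2
tcp_pos: [0.5803, 0.0667, 0.2072]
eef_rot: [-89.9, -0.1, 159.2]
contact_force: [-0.4, 0.4, 0.0]
gripper_width: 0.0006
```

```bash
python3 - <<'E'
from h import *
s,_=capture("side")
a=cv2.resize(s[150:270,270:370],None,fx=5,fy=5,interpolation=cv2.INTER_CUBIC)
cv2.imwrite("pics/s2.png",a[:,:,::-1])
rel((0,.03,.205),(0,.09,.205))
E
```

```text
t 2.25 tcp feeder [-0.0011  0.0018  0.2082] w [0.5809 0.0667 0.2082] rot [-8.9990e+01  2.0000e-02  1.5916e+02] F [ 0.37 -0.24  0.85] g 0.0004
(0, 0.03, 0.205) -> [-0.0005  0.0032 -0.0282]
(0, 0.09, 0.205) -> [ 0.0007  0.0032 -0.0882]
```

View pics/s2.png

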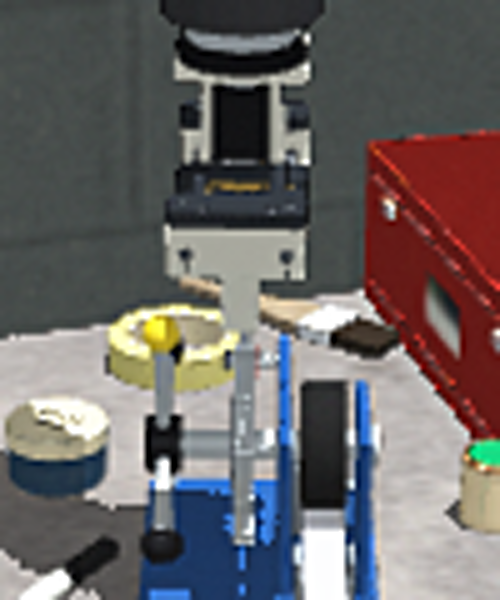

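Emit:
{"op": "apply_moves", "data": {"deltas": [{"tx":0,"ty":0.004,"tz":-0.008,"turn":0,"gripper":0},{"tx":0,"ty":0.004,"tz":-0.016,"turn":0,"gripper":0},{"tx":0,"ty":0.004,"tz":-0.024,"turn":0,"gripper":0},{"tx":0,"ty":0.004,"tz":-0.032,"turn":0,"gripper":0},{"tx":0,"ty":0.004,"tz":-0.04,"turn":0,"gripper":0}]}}

```text
time_s: 2.75
tcp_pos: [0.5955, 0.1042, 0.2038]
eef_rot: [-90.0, 0.0, 159.1]
contact_force: [-0.5, -1.0, -0.1]
gripper_width: 0.0006
```

Emit:
{"op": "apply_moves", "data": {"deltas": [{"tx":0,"ty":0,"tz":-0.008,"turn":0,"gripper":0},{"tx":0,"ty":0,"tz":-0.016,"turn":0,"gripper":0},{"tx":0,"ty":0,"tz":-0.024,"turn":0,"gripper":0},{"tx":0,"ty":0,"tz":-0.032,"turn":0,"gripper":0},{"tx":0,"ty":0,"tz":-0.04,"turn":0,"gripper":0}]}}

```text
time_s: 3.25
tcp_pos: [0.6096, 0.1414, 0.2037]
eef_rot: [-90.0, 0.0, 159.1]
contact_force: [-1.2, -1.5, 3.1]
gripper_width: 0.0003
```

```bash
python3 - <<'E'
from h import *
s,_=capture("side");t,_=capture("top")
a=cv2.resize(s[150:270,270:370],None,fx=5,fy=5,interpolation=cv2.INTER_CUBIC)
cv2.imwrite("pics/s3.png",a[:,:,::-1]);cv2.imwrite("pics/t3.png",cv2.resize(t[170:310,180:380],None,fx=4,fy=4)[:,:,::-1])
rel((0,.09,.205))
E
```

```text
t 3.35 tcp feeder [0.0008 0.0823 0.2037] w [0.6099 0.1418 0.2037] rot [-9.0010e+01  2.0000e-02  1.5914e+02] F [-0.13  0.04  0.57] g 0.0005
(0, 0.09, 0.205) -> [ 0.001  -0.0013 -0.0076]
```

View pics/s3.png

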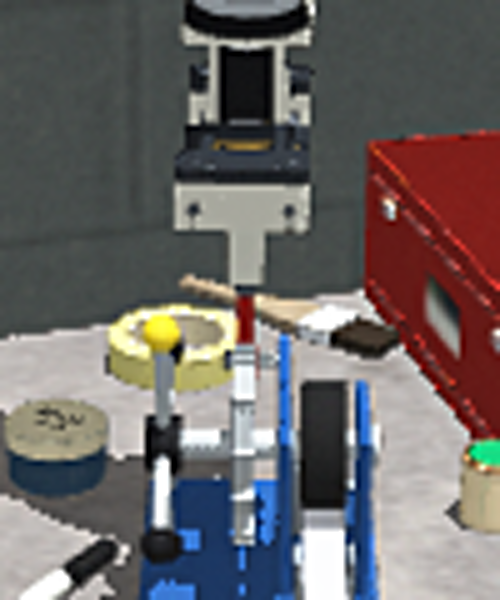

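View pics/t3.png

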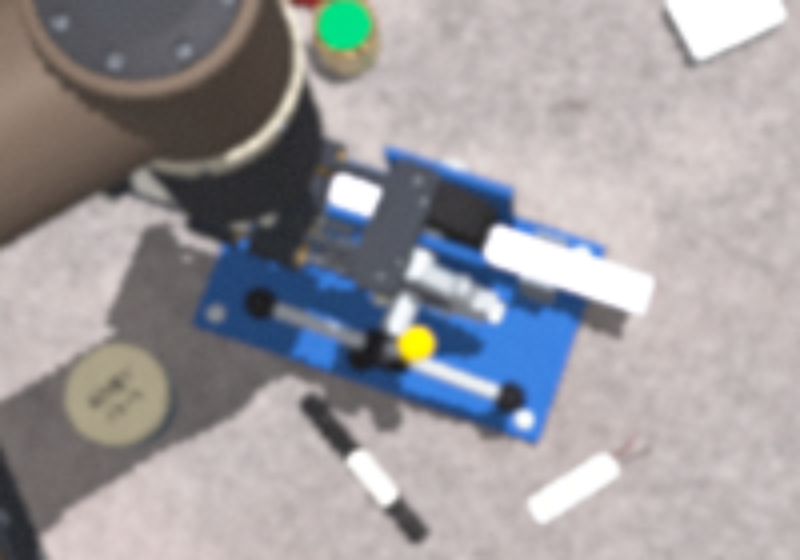

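Emit:
{"op": "apply_moves", "data": {"deltas": [{"tx":0,"ty":0,"tz":-0.005,"turn":0,"gripper":0},{"tx":0,"ty":0,"tz":-0.01,"turn":0,"gripper":0},{"tx":0,"ty":0,"tz":-0.01,"turn":0,"gripper":0},{"tx":0,"ty":-0.02,"tz":0.01,"turn":0,"gripper":0},{"tx":0,"ty":-0.06,"tz":0.03,"turn":0,"gripper":0}]}}

```text
time_s: 3.85
tcp_pos: [0.5967, 0.1122, 0.2604]
eef_rot: [-89.7, -0.3, 159.1]
contact_force: [0.4, -0.4, 0.7]
gripper_width: 0.0005
```

```bash
python3 - <<'E'
from h import *
s,_=capture("side")
a=cv2.resize(s[150:270,270:370],None,fx=5,fy=5,interpolation=cv2.INTER_CUBIC)
cv2.imwrite("pics/s4.png",a[:,:,::-1])
rel((-.049,-.08,.27),(-.049,-.08,.205))
for deg in (20,34,-23):
    a=np.radians(deg);print(deg,proj("side",f2w(0,.09+.08*np.sin(a),.126+.08*np.cos(a))))
print(blob(s,(319,206),9,'r'))
E
```

```text
t 3.9 tcp feeder [0.0015 0.0491 0.2706] w [0.5993 0.1103 0.2706] rot [-90.11   0.28 159.12] F [ 0.82 -1.9   7.44] g 0.0006
(-0.049, -0.08, 0.27) -> [0.0478 0.0002 0.1301]
(-0.049, -0.08, 0.205) -> [0.0482 0.0652 0.1302]
20 [318.76891491 196.34260548]
34 [318.80743943 196.93263338]
-23 [318.57629638 203.78562628]
(array([318.8 , 206.36]), np.int64(25))
```

View pics/s4.png

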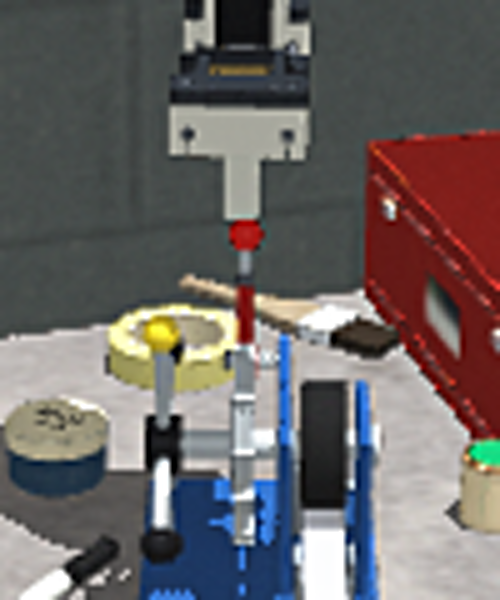

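Emit:
{"op": "apply_moves", "data": {"deltas": [{"tx":0.012,"ty":0,"tz":0.033,"turn":0,"gripper":0},{"tx":0.024,"ty":0,"tz":0.066,"turn":0,"gripper":0},{"tx":0.036,"ty":0,"tz":0.1,"turn":0,"gripper":0},{"tx":0.048,"ty":0,"tz":0.13,"turn":0,"gripper":0},{"tx":0.048,"ty":0.0,"tz":0.13,"turn":0,"gripper":0}]}}

```text
time_s: 4.4
tcp_pos: [0.505, 0.0063, 0.2642]
eef_rot: [-90.0, 0.0, 159.0]
contact_force: [0.4, 0.8, 0.0]
gripper_width: 0.0004
```

```bash
python3 - <<'E'
from h import *
s,_=capture("side");t,_=capture("top")
a=cv2.resize(s[150:270,270:370],None,fx=5,fy=5,interpolation=cv2.INTER_CUBIC)
cv2.imwrite("pics/s5.png",a[:,:,::-1]);cv2.imwrite("pics/t5.png",cv2.resize(t[170:310,180:380],None,fx=4,fy=4,interpolation=cv2.INTER_CUBIC)[:,:,::-1])
rel((-.049,-.08,.205))
E
```

```text
t 4.5 tcp feeder [-0.0506 -0.0782  0.2642] w [0.5073 0.008  0.2642] rot [-9.0060e+01  7.0000e-02  1.5904e+02] F [0.04 0.65 0.1 ] g 0.0006
(-0.049, -0.08, 0.205) -> [-0.0015  0.0592  0.0019]
```

View pics/s5.png

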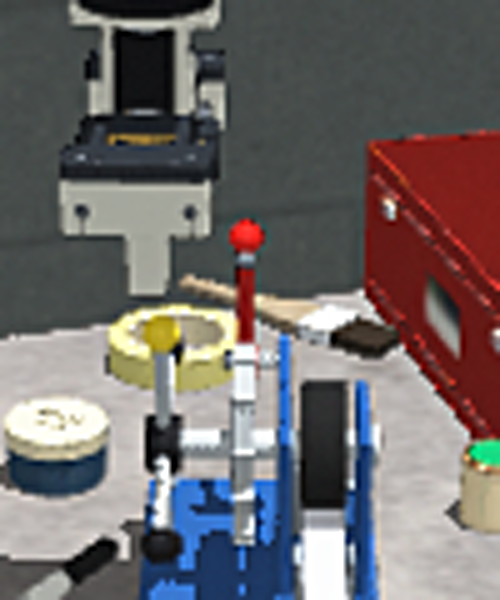

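View pics/t5.png

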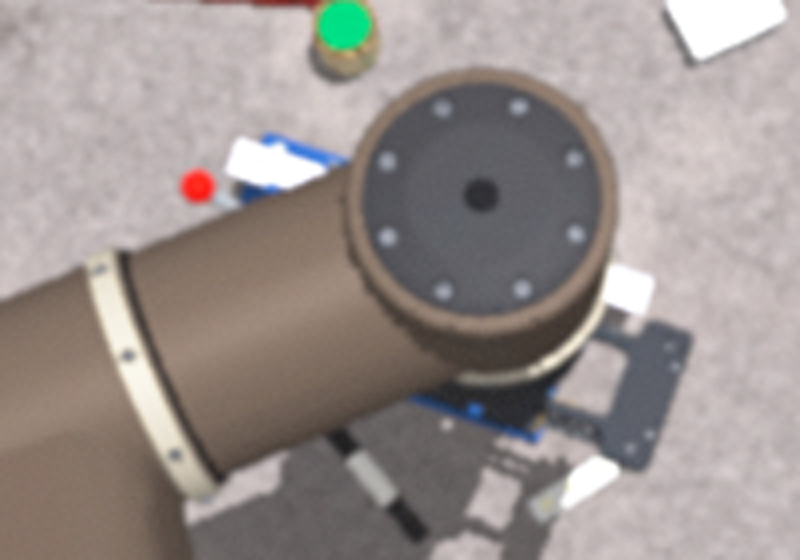

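```bash
python3 - <<'E'
from h import *
print(w2f(atz("top",(229.5,216.75),.192)))
u=proj("side",f2w(-.0506,-.0782,.264-.017));print("tip px",u,(u-[270,150])*5)
u=proj("side",f2w(-.049,-.021,.195));print("ball px",u,(u-[270,150])*5)
E
```

```text
[-0.00032962  0.13669581  0.192     ]
tip px [300.11328781 206.47058809] [150.56643903 282.35294047]
ball px [301.6567879  215.35276883] [158.28393951 326.76384414]
```

Emit:
{"op": "apply_moves", "data": {"deltas": [{"tx":-0.0015,"ty":0.02,"tz":0.0,"turn":0,"gripper":0},{"tx":-0.0015,"ty":0.04,"tz":0.0,"turn":0,"gripper":0},{"tx":-0.0015,"ty":0.06,"tz":0.0,"turn":0,"gripper":0},{"tx":-0.0015,"ty":0.06,"tz":0.0,"turn":0,"gripper":0}]}}

```text
time_s: 4.9
tcp_pos: [0.5079, 0.0082, 0.2008]
eef_rot: [-89.8, -0.2, 159.1]
contact_force: [0.2, 0.4, 1.0]
gripper_width: 0.0003
```

```bash
python3 - <<'E'
from h import *
s,_=capture("side")
a=cv2.resize(s[150:270,270:370],None,fx=5,fy=5,interpolation=cv2.INTER_CUBIC)
cv2.imwrite("pics/s6.png",a[:,:,::-1])
rel((-.049,-.05,.205),(-.049,-.01,.205))
E
```

```text
t 4.95 tcp feeder [-0.0493 -0.0775  0.2026] w [0.5088 0.0082 0.2026] rot [-8.9890e+01 -1.2000e-01  1.5912e+02] F [ 0.67 -0.29  0.62] g 0.0008
(-0.049, -0.05, 0.205) -> [ 0.0003 -0.0025 -0.0275]
(-0.049, -0.01, 0.205) -> [ 0.0011 -0.0026 -0.0675]
```

View pics/s6.png

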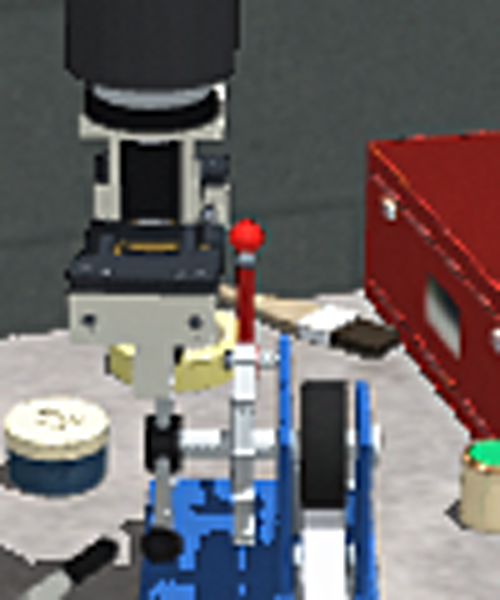

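Emit:
{"op": "apply_moves", "data": {"deltas": [{"tx":0.0005,"ty":0.0,"tz":-0.008,"turn":0,"gripper":0},{"tx":0.0005,"ty":0.0,"tz":-0.016,"turn":0,"gripper":0},{"tx":0.0005,"ty":0.0,"tz":-0.022,"turn":0,"gripper":0},{"tx":0.0005,"ty":0.0,"tz":-0.028,"turn":0,"gripper":0},{"tx":0.0005,"ty":0.0,"tz":-0.033,"turn":0,"gripper":0}]}}

```text
time_s: 5.45
tcp_pos: [0.5204, 0.0394, 0.204]
eef_rot: [-90.0, 0.0, 159.1]
contact_force: [-1.0, -2.0, 1.3]
gripper_width: 0.0006
```

Emit:
{"op": "apply_moves", "data": {"deltas": [{"tx":0.0003,"ty":0.0,"tz":-0.005,"turn":0,"gripper":0},{"tx":0.0003,"ty":0.0,"tz":-0.01,"turn":0,"gripper":0},{"tx":0.0003,"ty":0.0,"tz":-0.015,"turn":0,"gripper":0},{"tx":0.0003,"ty":0.0,"tz":-0.02,"turn":0,"gripper":0},{"tx":0.0003,"ty":0.0,"tz":-0.025,"turn":0,"gripper":0}]}}

```text
time_s: 5.95
tcp_pos: [0.5289, 0.0628, 0.2035]
eef_rot: [-90.0, -0.0, 159.1]
contact_force: [-0.6, -1.0, 1.6]
gripper_width: 0.0003
```

```bash
python3 - <<'E'
from h import *
s,_=capture("side");t,_=capture("top")
a=cv2.resize(s[150:270,270:370],None,fx=5,fy=5,interpolation=cv2.INTER_CUBIC)
cv2.imwrite("pics/s7.png",a[:,:,::-1]);cv2.imwrite("pics/t7.png",cv2.resize(t[170:310,180:380],None,fx=4,fy=4,interpolation=cv2.INTER_CUBIC)[:,:,::-1])
rel((-.049,-.01,.205))
E
```

```text
t 6.05 tcp feeder [-0.0486 -0.0189  0.2034] w [0.5291 0.0632 0.2034] rot [-90.02   0.   159.12] F [ 0.16 -0.13  1.11] g 0.0006
(-0.049, -0.01, 0.205) -> [ 0.0006 -0.0016 -0.0089]
```

View pics/s7.png

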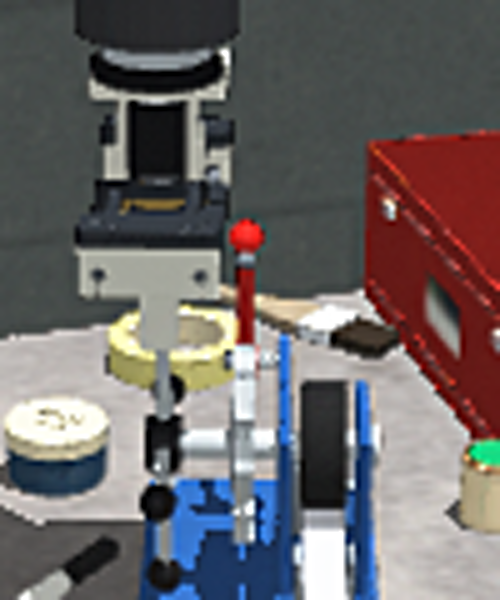

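View pics/t7.png

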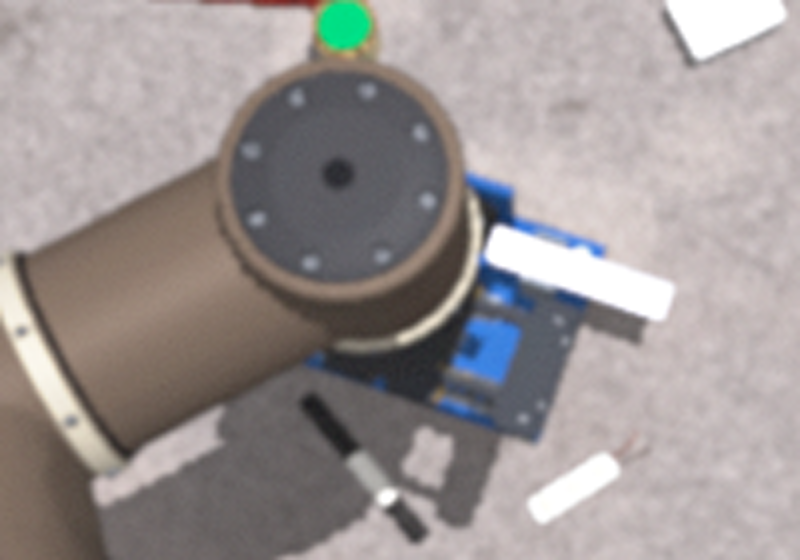

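```bash
python3 - <<'E'
from h import *
for L in range(-16,22,2):
    a=np.radians(L);R_=.088
    pr=proj("side",f2w(-.049,-R_*np.cos(a),.11+R_*np.sin(a)));pb=proj("side",f2w(-.049,-R_*np.sin(a),.11-R_*np.cos(a)));py=proj("side",f2w(-.049,R_*np.sin(a),.11+R_*np.cos(a)))
    print(L,*[((u-[270,150])*5).round(1) for u in(pr,pb,py)])
E
```

```text
-16 [155.7 541.3] [163.5 543.9] [158.1 329.6]
-14 [155.6 537.5] [163.3 547.2] [158.3 326.4]
-12 [155.5 533.5] [163.2 550.4] [158.4 323.3]
-10 [155.4 529.4] [163.  553.5] [158.6 320.3]
-8 [155.3 525.2] [162.8 556.5] [158.8 317.5]
-6 [155.2 520.9] [162.6 559.3] [159.  314.9]
-4 [155.2 516.4] [162.5 562.1] [159.2 312.5]
-2 [155.1 511.9] [162.3 564.6] [159.4 310.2]
0 [155.  507.2] [162.1 567.1] [159.6 308.1]
2 [155.  502.5] [161.9 569.4] [159.8 306.1]
4 [155.  497.7] [161.7 571.5] [160.  304.4]
6 [154.9 492.8] [161.5 573.5] [160.2 302.8]
8 [154.9 487.8] [161.3 575.4] [160.4 301.4]
10 [154.9 482.7] [161.1 577.1] [160.6 300.1]
12 [154.9 477.6] [160.9 578.6] [160.8 299.1]
14 [154.9 472.5] [160.7 580. ] [161.  298.2]
16 [154.9 467.3] [160.5 581.2] [161.2 297.5]
18 [154.9 462. ] [160.3 582.2] [161.4 297. ]
20 [154.9 456.7] [160.2 583.1] [161.6 296.6]
```

Emit:
{"op": "apply_moves", "data": {"deltas": [{"tx":0.0003,"ty":0.0,"tz":-0.004,"turn":0,"gripper":0},{"tx":0.0003,"ty":0.0,"tz":-0.006,"turn":0,"gripper":0},{"tx":0.0003,"ty":0.0,"tz":-0.006,"turn":0,"gripper":0}]}}

```text
time_s: 6.35
tcp_pos: [0.5308, 0.0684, 0.2035]
eef_rot: [-90.0, -0.0, 159.1]
contact_force: [-0.1, -0.5, -0.3]
gripper_width: 0.0006
```

Emit:
{"op": "apply_moves", "data": {"deltas": [{"tx":0.0,"ty":0.0,"tz":0.02,"turn":0,"gripper":0},{"tx":0.0,"ty":-0.02,"tz":0.06,"turn":0,"gripper":0},{"tx":0.0,"ty":-0.06,"tz":0.1,"turn":0,"gripper":0},{"tx":0,"ty":-0.08,"tz":0.14,"turn":0,"gripper":0},{"tx":0.0,"ty":-0.08,"tz":0.18,"turn":0,"gripper":0}]}}

```text
time_s: 6.85
tcp_pos: [0.4669, -0.1017, 0.2873]
eef_rot: [-90.1, 0.3, 159.1]
contact_force: [0.5, -0.3, -0.6]
gripper_width: 0.0007
```

```bash
python3 - <<'E'
from h import *
s,_=capture("side");t,_=capture("top");np.savez("8.npz",s=s,t=t)
a=cv2.resize(s[150:270,270:370],None,fx=5,fy=5,interpolation=cv2.INTER_CUBIC)
cv2.imwrite("pics/s8.png",a[:,:,::-1]);cv2.imwrite("pics/t8.png",cv2.resize(t[170:310,180:380],None,fx=4,fy=4,interpolation=cv2.INTER_CUBIC)[:,:,::-1])
rel((-.049,-.01,.205))
E
```

```text
t 6.95 tcp feeder [-0.0533 -0.1975  0.2848] w [ 0.4645 -0.1033  0.2848] rot [-9.007e+01  1.100e-01  1.589e+02] F [ 0.48  1.71 -1.05] g 0.0004
(-0.049, -0.01, 0.205) -> [ 0.0004  0.08   -0.1874]
```

View pics/s8.png

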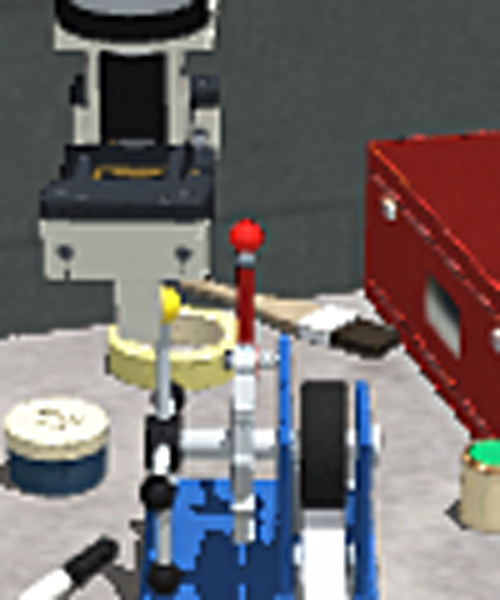

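View pics/t8.png

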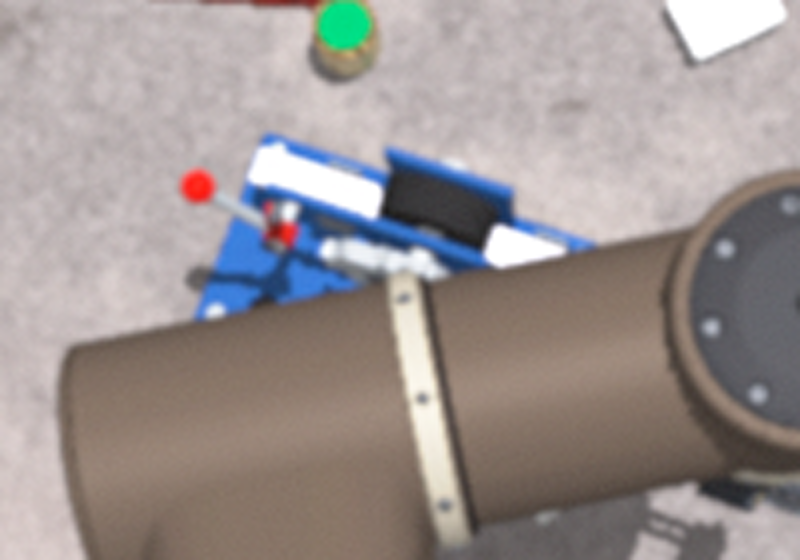

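Emit:
{"op": "apply_moves", "data": {"deltas": [{"tx":-0.005,"ty":0.0,"tz":-0.045,"turn":0,"gripper":0},{"tx":-0.01,"ty":0.0,"tz":-0.09,"turn":0,"gripper":0},{"tx":-0.015,"ty":0,"tz":-0.135,"turn":0,"gripper":0},{"tx":-0.02,"ty":0,"tz":-0.18,"turn":0,"gripper":0},{"tx":-0.025,"ty":0,"tz":-0.22,"turn":0,"gripper":0}]}}

```text
time_s: 7.45
tcp_pos: [0.5687, 0.0985, 0.2833]
eef_rot: [-90.0, -0.0, 159.1]
contact_force: [0.8, -0.1, 0.5]
gripper_width: 0.0004
```

Emit:
{"op": "apply_moves", "data": {"deltas": [{"tx":-0.006,"ty":0.0,"tz":-0.045,"turn":0,"gripper":0},{"tx":-0.012,"ty":0.0,"tz":-0.09,"turn":0,"gripper":0},{"tx":-0.018,"ty":0,"tz":-0.135,"turn":0,"gripper":0},{"tx":-0.023,"ty":0,"tz":-0.17,"turn":0,"gripper":0},{"tx":-0.023,"ty":0,"tz":-0.17,"turn":0,"gripper":0}]}}

```text
time_s: 7.95
tcp_pos: [0.6513, 0.2508, 0.2809]
eef_rot: [-89.9, -0.1, 159.2]
contact_force: [1.0, -0.4, -0.6]
gripper_width: 0.0003
```

```bash
python3 - <<'E'
from h import *
s,_=capture("side");t,_=capture("top");np.savez("9.npz",s=s,t=t)
a=cv2.resize(s[195:275,280:350],None,fx=7.5,fy=7.5,interpolation=cv2.INTER_CUBIC)
cv2.imwrite("pics/s9.png",a[:,:,::-1]);cv2.imwrite("pics/t9.png",cv2.resize(t[190:310,190:360],None,fx=4.7,fy=4.7,interpolation=cv2.INTER_CUBIC)[:,:,::-1])
rel((0,.19,.205))
E
```

```text
t 8.05 tcp feeder [0.0031 0.1958 0.282 ] w [0.6502 0.2479 0.282 ] rot [-8.9910e+01 -8.0000e-02  1.5915e+02] F [-0.02  0.16  0.62] g 0.0006
(0, 0.19, 0.205) -> [0.0028 0.077  0.0057]
```

View pics/s9.png

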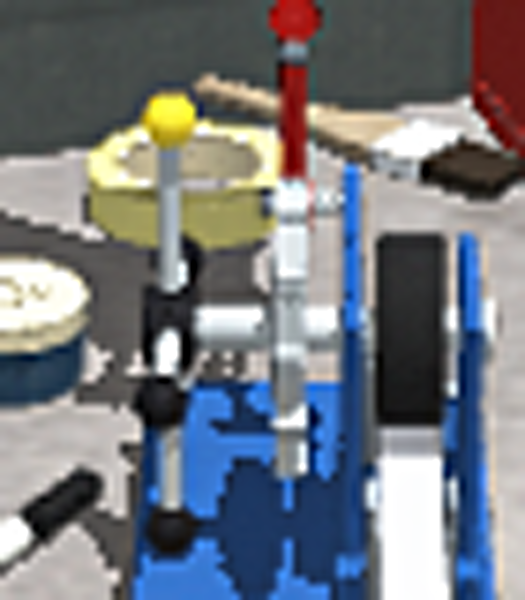

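View pics/t9.png

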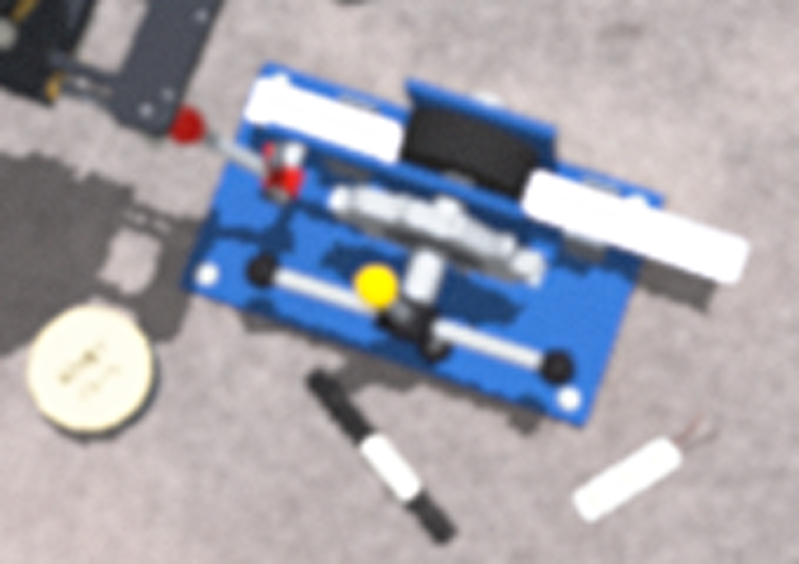

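```bash
python3 - <<'E'
from h import *
d=np.load("9.npz");t0=np.load("top0.npz")['p'];s0=np.load("side0.npz")['p']
a0,n0=blob(t0,(284.3,256.2),6,'y');a1,n1=blob(d['t'],(190+376/4.7,190+287/4.7),6,'y')
b0,_=blob(s0,(302,216),6,'y');b1,_=blob(d['s'],(280+170/7.5,195+118/7.5),4,'y')
print(a0,n0,a1,n1,b0,b1)
P0,e0=tri(a0,b0);P1,e1=tri(a1,b1);print(w2f(P0),e0,w2f(P1),e1)
q0=w2f(atz("top",a0,.195));q1=w2f(atz("top",a1,.196));c=np.linalg.norm(q1-q0);print(q0,q1,c,2*np.arcsin(c/.176))
c=np.linalg.norm(P1-P0);print(c,2*np.arcsin(c/.176))
E
```

```text
[283.36538462 255.73076923] 52 [269.78846154 250.55769231] 52 [301.71794872 216.1025641 ] [302.08571429 210.45714286]
[-0.04866766 -0.02208224  0.19308906] 0.00025608333416344685 [-0.04840795  0.01295431  0.1963557 ] 0.001279224159012287
[-0.04877071 -0.02227462  0.195     ] [-0.04772337  0.01307904  0.196     ] 0.03538330355696872 0.4048420205082392
0.035189463359324644 0.4025936387760979
```

Emit:
{"op": "apply_moves", "data": {"deltas": [{"tx":0.01,"ty":0.0,"tz":0.045,"turn":0,"gripper":0},{"tx":0.02,"ty":0.0,"tz":0.09,"turn":0,"gripper":0},{"tx":0.03,"ty":0,"tz":0.135,"turn":0,"gripper":0},{"tx":0.04,"ty":0,"tz":0.18,"turn":0,"gripper":0},{"tx":0.049,"ty":0,"tz":0.22,"turn":0,"gripper":0}]}}

```text
time_s: 8.55
tcp_pos: [0.5239, 0.0566, 0.284]
eef_rot: [-90.0, 0.0, 159.0]
contact_force: [0.2, -0.8, 0.5]
gripper_width: 0.0003
```

Emit:
{"op": "apply_moves", "data": {"deltas": [{"tx":0,"ty":0.0,"tz":0.03,"turn":0,"gripper":0},{"tx":0,"ty":0.0,"tz":0.05,"turn":0,"gripper":0},{"tx":0,"ty":0.03,"tz":0.05,"turn":0,"gripper":0},{"tx":0,"ty":0.06,"tz":0.05,"turn":0,"gripper":0},{"tx":0,"ty":0.078,"tz":0.05,"turn":0,"gripper":0}]}}

```text
time_s: 9.05
tcp_pos: [0.5072, 0.0116, 0.2038]
eef_rot: [-90.0, -0.1, 159.0]
contact_force: [0.3, 0.3, 0.2]
gripper_width: 0.0004
```

```bash
python3 - <<'E'
from h import *
capture("top")
rel((-.049,-.0045,.2035))
E
```

```text
t 9.1 tcp feeder [-0.053  -0.0754  0.2013] w [0.506  0.0115 0.2013] rot [-89.86  -0.26 159.01] F [-2.31  0.14 -2.81] g 0.0008
(-0.049, -0.0045, 0.2035) -> [-0.0023 -0.0024 -0.0709]
```

Emit:
{"op": "apply_moves", "data": {"deltas": [{"tx":-0.001,"ty":0.0,"tz":-0.015,"turn":0,"gripper":0},{"tx":-0.001,"ty":0.0,"tz":-0.03,"turn":0,"gripper":0},{"tx":-0.001,"ty":0,"tz":-0.045,"turn":0,"gripper":0},{"tx":-0.001,"ty":0,"tz":-0.05,"turn":0,"gripper":0},{"tx":-0.001,"ty":0,"tz":-0.05,"turn":0,"gripper":0}]}}

```text
time_s: 9.6
tcp_pos: [0.5276, 0.06, 0.2058]
eef_rot: [-90.0, 0.0, 159.2]
contact_force: [-1.2, 0.7, 0.1]
gripper_width: 0.0005
```

```bash
python3 - <<'E'
from h import *
rel((-.049,-.0045,.2035))
E
```

```text
t 9.6 tcp feeder [-0.049  -0.0224  0.2058] w [0.5276 0.06   0.2058] rot [-9.0020e+01  2.0000e-02  1.5919e+02] F [-1.2   0.66  0.14] g 0.0005
(-0.049, -0.0045, 0.2035) -> [ 0.0003  0.0023 -0.0179]
```

Emit:
{"op": "apply_moves", "data": {"deltas": [{"tx":0,"ty":0.0,"tz":-0.005,"turn":0,"gripper":0},{"tx":0,"ty":0.0,"tz":-0.01,"turn":0,"gripper":0},{"tx":0,"ty":0,"tz":-0.015,"turn":0,"gripper":0},{"tx":0,"ty":0,"tz":-0.018,"turn":0,"gripper":0},{"tx":0,"ty":0,"tz":-0.018,"turn":0,"gripper":0}]}}

```text
time_s: 10.1
tcp_pos: [0.5336, 0.0759, 0.2054]
eef_rot: [-90.0, -0.0, 159.1]
contact_force: [0.2, 0.3, 0.2]
gripper_width: 0.0004
```

Emit:
{"op": "apply_moves", "data": {"deltas": [{"tx":0.0,"ty":0.0,"tz":0.02,"turn":0,"gripper":0},{"tx":0.0,"ty":-0.02,"tz":0.05,"turn":0,"gripper":0},{"tx":0.0,"ty":-0.06,"tz":0.07,"turn":0,"gripper":0},{"tx":0,"ty":-0.08,"tz":0.05,"turn":0,"gripper":0},{"tx":-0.01,"ty":-0.08,"tz":0.01,"turn":0,"gripper":0}]}}

```text
time_s: 10.6
tcp_pos: [0.5398, 0.061, 0.2906]
eef_rot: [-90.3, 0.3, 158.9]
contact_force: [1.8, 1.0, -0.3]
gripper_width: 0.0005
```

Emit:
{"op": "apply_moves", "data": {"deltas": [{"tx":-0.01,"ty":0.0,"tz":-0.045,"turn":0,"gripper":0},{"tx":-0.02,"ty":0.0,"tz":-0.09,"turn":0,"gripper":0},{"tx":-0.03,"ty":0,"tz":-0.135,"turn":0,"gripper":0},{"tx":-0.038,"ty":0,"tz":-0.175,"turn":0,"gripper":0},{"tx":-0.038,"ty":0,"tz":-0.21,"turn":0,"gripper":0}]}}

```text
time_s: 11.1
tcp_pos: [0.6509, 0.2462, 0.2849]
eef_rot: [-90.0, -0.0, 159.1]
contact_force: [-0.1, -0.9, -0.2]
gripper_width: 0.0004
```

```bash
python3 - <<'E'
from h import *
s,_=capture("side");t,_=capture("top");np.savez("10.npz",s=s,t=t)
a=cv2.resize(s[195:275,280:350],None,fx=7.5,fy=7.5,interpolation=cv2.INTER_CUBIC)
cv2.imwrite("pics/s10.png",a[:,:,::-1]);cv2.imwrite("pics/t10.png",cv2.resize(t[190:310,190:360],None,fx=4.7,fy=4.7,interpolation=cv2.INTER_CUBIC)[:,:,::-1])
rel((0,.19,.205))
t0=np.load("top0.npz")['p']
a0,n0=blob(t0,(284.3,256.2),6,'y');a1,n1=blob(t,(267.5,249.5),7,'y')
q0=w2f(atz("top",a0,.195));q1=w2f(atz("top",a1,.195));c=np.linalg.norm(q1-q0);print(q0,q1,n1,c,2*np.arcsin(c/.176))
E
```

```text
t 11.2 tcp feeder [0.0034 0.1962 0.2835] w [0.6507 0.2481 0.2835] rot [-8.9930e+01 -6.0000e-02  1.5921e+02] F [0.32 0.27 0.64] g 0.0001
(0, 0.19, 0.205) -> [0.0032 0.0786 0.0062]
[-0.04877071 -0.02227462  0.195     ] [-0.04704222  0.02141323  0.195     ] 47 0.043722029327685465 0.5020988446855599
```

View pics/t10.png

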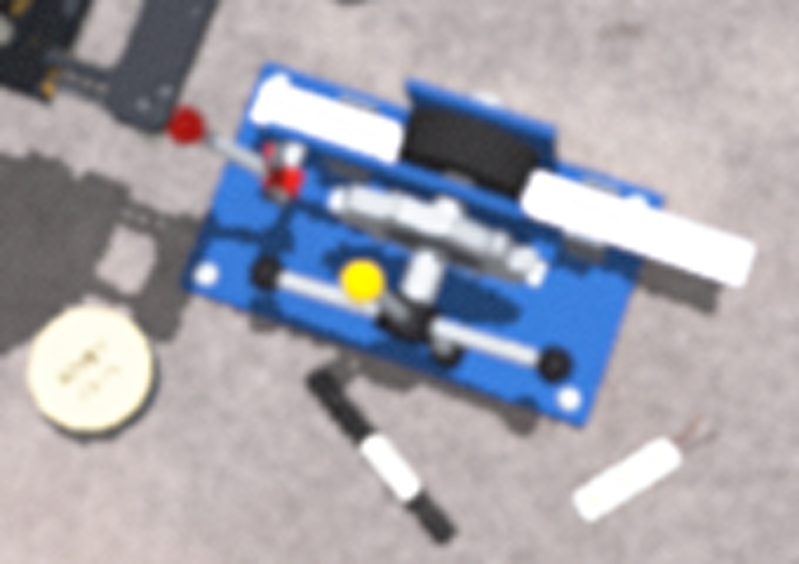

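Emit:
{"op": "apply_moves", "data": {"deltas": [{"tx":0.003,"ty":0.03,"tz":0.0,"turn":0,"gripper":0},{"tx":0.003,"ty":0.06,"tz":0.0,"turn":0,"gripper":0},{"tx":0.003,"ty":0.08,"tz":0.0,"turn":0,"gripper":0},{"tx":0.003,"ty":0.08,"tz":0.008,"turn":0,"gripper":0},{"tx":0.003,"ty":0.08,"tz":0.016,"turn":0,"gripper":0}]}}

```text
time_s: 11.7
tcp_pos: [0.6411, 0.2303, 0.2061]
eef_rot: [-90.0, 0.0, 159.1]
contact_force: [0.3, -0.7, 1.3]
gripper_width: 0.0002
```

```bash
python3 - <<'E'
from h import *
s,_=capture("side")
a=cv2.resize(s[150:270,270:370],None,fx=5,fy=5,interpolation=cv2.INTER_CUBIC)
cv2.imwrite("pics/s11.png",a[:,:,::-1])
rel((0,.1,.205))
E
```

```text
t 11.75 tcp feeder [0.0007 0.1754 0.2072] w [0.6411 0.2295 0.2072] rot [-9.0040e+01  6.0000e-02  1.5907e+02] F [-0.89 -1.01 -0.17] g 0.0004
(0, 0.1, 0.205) -> [-0.0009  0.0021  0.0754]
```

View pics/s11.png

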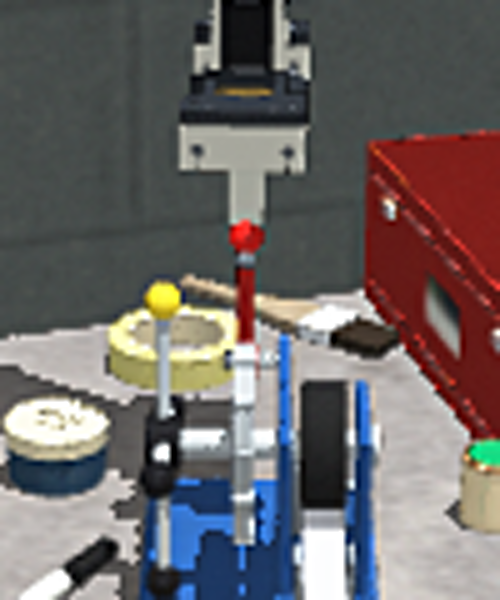

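Emit:
{"op": "apply_moves", "data": {"deltas": [{"tx":-0.0005,"ty":0.002,"tz":0.008,"turn":0,"gripper":0},{"tx":-0.0005,"ty":0.002,"tz":0.016,"turn":0,"gripper":0},{"tx":-0.0005,"ty":0.002,"tz":0.024,"turn":0,"gripper":0},{"tx":-0.0005,"ty":0.002,"tz":0.032,"turn":0,"gripper":0},{"tx":-0.0005,"ty":0.002,"tz":0.04,"turn":0,"gripper":0}]}}

```text
time_s: 12.25
tcp_pos: [0.627, 0.1931, 0.2037]
eef_rot: [-90.0, -0.0, 159.1]
contact_force: [0.5, 0.8, 0.1]
gripper_width: 0.0004
```

Emit:
{"op": "apply_moves", "data": {"deltas": [{"tx":-0.0005,"ty":0,"tz":0.008,"turn":0,"gripper":0},{"tx":-0.0005,"ty":0,"tz":0.015,"turn":0,"gripper":0},{"tx":-0.0005,"ty":0,"tz":0.022,"turn":0,"gripper":0},{"tx":-0.0005,"ty":0,"tz":0.029,"turn":0,"gripper":0},{"tx":-0.0005,"ty":0,"tz":0.035,"turn":0,"gripper":0}]}}

```text
time_s: 12.75
tcp_pos: [0.6151, 0.1604, 0.2035]
eef_rot: [-90.0, -0.0, 159.1]
contact_force: [-1.1, 0.4, -0.0]
gripper_width: 0.0006
```

```bash
python3 - <<'E'
from h import *
s,_=capture("side")
a=cv2.resize(s[150:270,270:370],None,fx=5,fy=5,interpolation=cv2.INTER_CUBIC)
cv2.imwrite("pics/s12.png",a[:,:,::-1])
rel((0,.1,.205))
E
```

```text
t 12.8 tcp feeder [-0.0005  0.101   0.2036] w [0.6148 0.1598 0.2036] rot [-8.9980e+01 -1.0000e-02  1.5908e+02] F [-1.47 -0.96 -0.95] g 0.0006
(0, 0.1, 0.205) -> [-0.0006 -0.0014  0.001 ]
```

View pics/s12.png

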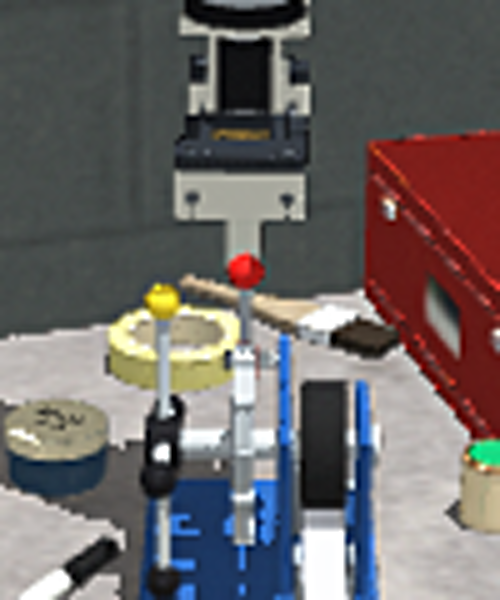

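Emit:
{"op": "apply_moves", "data": {"deltas": [{"tx":0,"ty":0,"tz":-0.02,"turn":0,"gripper":0},{"tx":0,"ty":-0.02,"tz":-0.05,"turn":0,"gripper":0},{"tx":0,"ty":-0.05,"tz":-0.09,"turn":0,"gripper":0},{"tx":0,"ty":-0.08,"tz":-0.13,"turn":0,"gripper":0},{"tx":0,"ty":-0.08,"tz":-0.14,"turn":0,"gripper":0}]}}

```text
time_s: 13.3
tcp_pos: [0.6679, 0.2966, 0.2877]
eef_rot: [-90.3, 0.3, 159.3]
contact_force: [-0.1, -0.1, -0.2]
gripper_width: 0.0006
```

```bash
python3 - <<'E'
from h import *
s,_=capture("side");t,_=capture("top");np.savez("13.npz",s=s,t=t)
a=cv2.resize(s[195:275,280:350],None,fx=7.5,fy=7.5,interpolation=cv2.INTER_CUBIC)
cv2.imwrite("pics/s13.png",a[:,:,::-1]);cv2.imwrite("pics/t13.png",cv2.resize(t[190:310,190:360],None,fx=4.7,fy=4.7,interpolation=cv2.INTER_CUBIC)[:,:,::-1])
rel()
t0=np.load("top0.npz")['p'];s0=np.load("side0.npz")['p']
a0,n0=blob(t0,(284.3,256.2),6,'y');a1,n1=blob(t,(267,249.5),7,'y')
q0=w2f(atz("top",a0,.195));q1=w2f(atz("top",a1,.195));c=np.linalg.norm(q1-q0);print(q0,q1,n1,c,2*np.arcsin(c/.176))
for im in(t0,t): print(blob(im,(258.5,226.2),5,'r'))
for im in(s0,s): print(blob(im,(319,204),6,'r'))
E
```

```text
t 13.4 tcp feeder [0.0019 0.2448 0.2829] w [0.6657 0.2944 0.2829] rot [-90.03  -0.   159.21] F [-0.9  -0.28 -1.24] g 0.0006
[-0.04877071 -0.02227462  0.195     ] [-0.04704222  0.02141323  0.195     ] 47 0.043722029327685465 0.5020988446855599
(array([258.21311475, 226.31147541]), np.int64(61))
(array([258.21311475, 226.31147541]), np.int64(61))
(array([318.66666667, 203.77777778]), np.int64(36))
(array([318.66666667, 203.77777778]), np.int64(36))
```

View pics/t13.png

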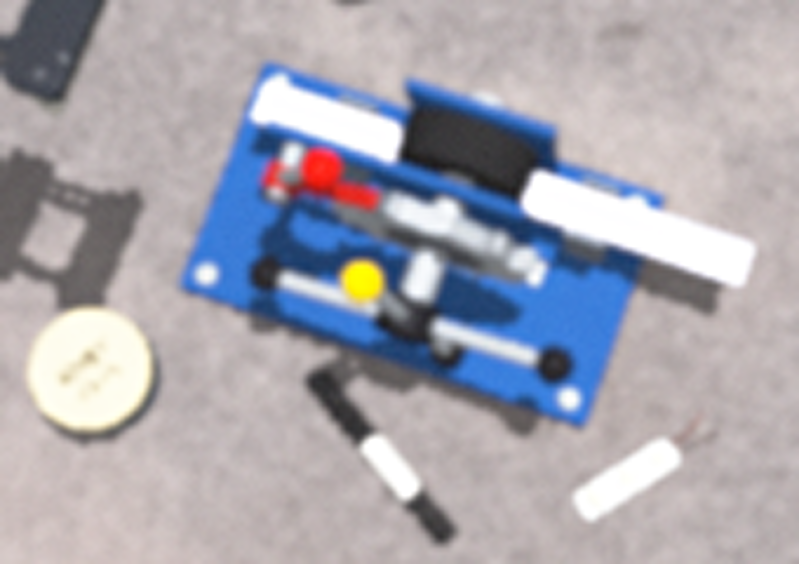

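View pics/s13.png

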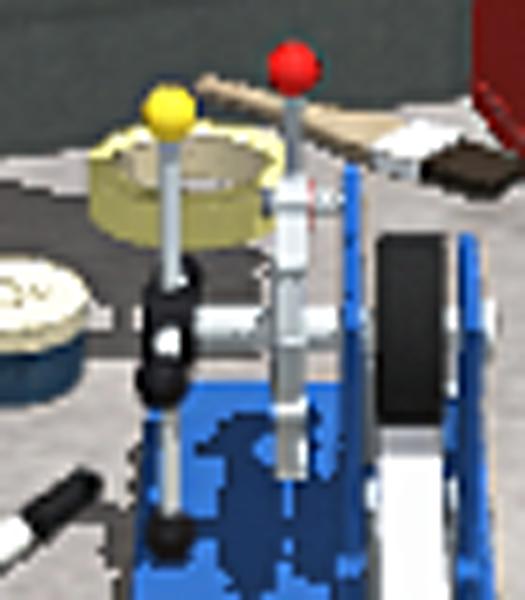

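The red knob is at exactly its seated starting pixels: top (258.2, 226.3) and side (318.7, 203.8). The yellow ball has turned back about 0.50 rad, and the wheel did not move when the pawl dropped. The arm is clear, so I'm handing in.

```bash
python3 -c "
from h import *
print(r.close_job())"
```

```text
the job is handed in; nothing more can be done
None
```

I swung the pawl up to its rest, pushed the yellow ball back by about one tooth, swung the pawl down again, backed the arm clear and handed the job in after about 13.4 s. I used only the closed fingertips and gripped nothing.

**Pawl:** on the last look the red knob was at the same pixels as at the start in both cameras, so the pawl reads as fully seated.

**Wheel:** it turned back about 0.50 rad in two pushes. That puts it between about -0.48 and -0.41 rad, because the starting angle is only known as 0.02 to 0.09. It did not move when the pawl dropped.

**Other things on the table:** the ones near the feeder looked unmoved in the final top view; I did not measure them. The far ones were outside that crop, but the arm never went near them. The contact readings I saw never exceeded about 8 N.

**Disagreements:** reading the wheel angle from the black balls in the side view gave answers several degrees apart. I relied on the top-view shift of the yellow ball instead, which agreed with triangulating it from both cameras. My feeder position was also about 2 mm off for the knob at its rest.

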